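# Wedge a slide pack fast in its jig

## Task

Take the orange wedge and slip its thin end into the tapered slot of the jig, between the blue rail and the dark jaw beside the red slide pack, lying flat on the plate. Then tap or push its head further in, letting go between taps, until it clamps the pack against the side stop and locks tight: a fresh push of about 12 N no longer moves it; do not drive it harder than 20 N, or the glass slides crack. Leave it wedged, and leave the dish, cup and marker where they are.

Things in the scene. Friction and masses are not known exactly. Their poses are not given: they have to be found in the camera images.
- wedge_head (a point): Centre of the head of the orange plastic wedge, half-way up (15 mm above its underside). Head: 24 mm along x, 28 mm across y, 30 mm high, flat sides; take it across y. x points to the thin end, z up. The wedge lies flat on the worktop, its taper in the horizontal plane. Fingers that drag the head sideways while pushing can make it seem tight when it is not.
- wedge_tip (a point): Middle of the wedge's thin end, half-way up the blade (10 mm above its underside), at (+152, +9.8, -5) mm from wedge_head; same axes.
- slot_mouth (a point): Middle of the slot's mouth, on the jig's plate (its top 8 mm above the worktop). x points into the slot, the driving direction. +y side: fixed straight blue rail along x, 22 mm high, 114 mm long, its face 6.25 mm from here; before it a flared lead-in 20 mm long. -y side: the jaw plate, whose face closes in at the wedge's taper. Slot 12.5 mm wide at the mouth; 110 mm of bare plate before it.
- slide_pack: Red pack of glass slides, 94 mm along the slot (own y), 66 mm across (own x), 22 mm high, 250 g; origin in the middle of its underside. Loose on the plate between the jaw and a fixed blue side stop with a stiff black rubber pad (35 N per mm). The stop's setting varies by 5.5 mm, so the wedge binds at depths that differ by some 40 mm.
- jaw: Dark steel jaw, 88 mm along the slot, 8 mm thick at the mouth and 20 mm at its end, 20 mm high, with a small flare at the mouth; guided on the jig, it slides only across the slot, away from the rail (0.5 N). The wedge pushes it against the pack, and the pack against the stop's pad: 3 to 9 mm of free travel. Origin as built under the slot's mouth, on the worktop (moves with the jaw).
- wedge: The whole orange wedge, about 100 g (balance point 28 mm from the head's centre); origin under the head's centre. Blade from the head along +x: 140 mm long, 20 mm high, 24.6 mm thick at the head, 5 mm at the thin end (taper 0.14), slippery. Its straight +y face goes along the rail, 12.3 mm from the head's centre line. It binds with the thin end 70 to 120 mm past the mouth; before, it slides with 1 to 4 N; then 1 to 2 N more per mm.
- dish_centre (a point): Small round dish, red filling, 59 mm wide, 16 mm high; centre. Leave it alone.
- cup_centre (a point): Sample cup with red lid, 60 mm wide, 62 mm high; centre. Leave it alone.
- marker_centre (a point): White and red marker pen lying down, 135 mm long (its y), 12 mm wide, 14 mm high; centre. Leave it alone.
Not all that is in view belongs to the job. There is more than one size of the wedge; the one meant has the size given above. There is more than one size of the slide_pack; the job needs the larger.

How it is judged:
On the way, in this order (a step that is already met when the one before it is completed fails the run):
1. the wedge's thin end is in the slot, at least 20 mm past the mouth (x of wedge_tip in the frame of slot_mouth between 0.02 and 0.14 m and y of wedge_tip in the frame of slot_mouth between -0.02 and 0.012 m and z of wedge_tip in the frame of slot_mouth below 0.016 m and angle between the x axis of wedge_tip and the x axis of slot_mouth, either way round below 0.15 rad), for 0.2 s.
2. the wedge is driven in until it clamps the pack against the side stop (all of step 1 and contact force between jaw and slide_pack above 10 N), for 0.2 s.
At the end, for the whole second after the job is handed in: The wedge lies flat in the slot (thin end 20 to 140 mm beyond the mouth, within 0.15 rad of the slot's direction), at rest, and clamps the pack against the side stop with more than 10 N; the pack stands flat on the plate (all of step 2 and linear speed of wedge below 0.01 m/s and z of slide_pack in the frame of slot_mouth below 0.004 m); the robot touches nothing.
It fails at once if the wedge is forced: it makes the jaw press on the slide pack with more than 50 N (contact force between jaw and slide_pack above 50 N).
It fails at once if the dish, the cup or the marker is moved by more than 30 mm (distance of any of dish_centre, cup_centre, marker_centre from where it was at the start of the episode above 0.03 m).
It also fails if it takes over 67 s, if anything falls off the work surface, if the arm or the gripper's body presses on something with over 40 N, if the wrist force passes 120 N, or if a joint passes its speed limit or range.

## Robot

A 6-joint arm with a two-finger parallel gripper is mounted at the origin on a cart in front of the work surface, level with it; the furniture and walls round the work are solid. World frame = base frame: x ahead of the robot, y to its left, z up, the work surface at z = 0. Lengths are in m, angles in rad, forces in N, time in s.
With the tool pointing down it reaches from about 0.15 to 0.775 m from the base axis. Payload 6.1 kg.
Tool frame: the origin (TCP) lies at the very end of the fingers, on their centre line; the grasp point (between the pads) lies 19 mm behind it; x points along the fingers, y is the direction in which the jaws open and shut, and the axes are right-handed (so a half turn about x gives the same grasp; the last joint's range is limited). The gripper opens to 85 mm and grips with 20 to 120 N. Pads are 22 mm wide; open, the fingers measure 114 mm over their backs; the gripper's body (76 mm by 85 mm) begins 54 mm behind the grasp point. The pads swing forward as they close: fully open they stand 13 mm farther back than shut.
Start: joints at [1.125, 0.126, -0.04, 1.405, 0, 1.571], TCP at [0.226, 0.474, 0.231] pointing down, gripper open.
Joint ranges: [-2.72, 2.72], [-0.95, 1.95], [-1.27, 1.35], [-1.78, 2.02], [-1.46, 1.47], [-3.14, 3.14]. Speed limits (rad/s): [2.39, 2.39, 3.01, 3.14, 3.14, 3.14].

## Interface

Orientations are given as [roll, pitch, yaw] about the fixed x, y, z axes, in that order (R = Rz(yaw) Ry(pitch) Rx(roll)).
In Python, from rig import get_obs, vision, job gives the robot as it stands.
- The arm moves only by the tool arm_command, never from a script. Its argument "moves" is a list of rows, each an object with "offset": the shift along the world's x, y, z normalised to -1 to 1, where 1 is 0.25 m, a list of three; "twist": the turn, a rotation vector about the world's x, y, z normalised to -1 to 1, where 1 is pi/2 rad, a list of three. In form: [{"offset": [dx, dy, dz], "twist": [rx, ry, rz]}, ...]. A call has 1 to 12 rows; each row is the pose to reach, as a shift and turn from the pose commanded when the call began; what a row does not reach only later rows make up. A row lasts 1/10 s, in which the tool goes at most 50 mm and 8.59 degrees, less where a joint would pass 70% of its speed; a pose out of reach is approached as far as the arm can. A call with a number of a shift or a turn outside -1 to 1 is refused whole. A call with a gripper value outside its range is refused whole. "gripper" is the closure, from 0 (fully open) to 1 (shut), set as the call begins (left out, the last holds). The fingers move at their own pace and stop on an object; "grip_force" is the grip in N (left out, the last holds). Time passes only in rows, so rows that repeat a pose let the fingers close. It gives the time, the measured TCP pose, the force and the opening at its end, in the units of the state.
- get_obs(): the state, without advancing time (a new reading comes with each control period).
- vision.snapshot(name): name is "side" or "top"; returns (picture, depth): 384x512x3 uint8, red, green, blue; 384x512 float32, m along the optical axis (not along the pixel's ray), 0 where there is no reading.
- vision.camera_model(name): a dict with "camera_matrix" (3x3 intrinsics, pixels), "extrinsics" (4x4, takes a point from world to camera coordinates). Camera axes: x right, y down, z forward; pixel columns grow to the right and rows downward; lengths in m; the calibration is good to about 2 mm. A picture is of the moment at which its call begins. camera_model takes no time and is no camera call.
- job.hand_in(): hands the job in, once; it reports no verdict.
The state is a dict: "time_s": time; "joints": joint angles; "qvel": joint speeds; "tau": joint torques, N m; "tcp_pos": TCP position; "ee_rot": TCP orientation; "ft_force": force on the tool from outside, world axes, zero at the start; "moment": the same for the moment, N m; "gripper_width": finger opening in m.
Only numpy, scipy, OpenCV 4.12 (cv2) and the standard library are available. Lean on these libraries where they do the work, as an engineer would, in place of code of your own. Each camera call takes 0.05 s, during which the arm holds its last target. There are 200 camera calls.

## Working session

There is one attempt and no reset: what is moved stays moved. The work goes in short steps, Python scripts to look and compute and a tool call to move; the robot and the scene stay as the last step left them, time stands still between calls to the robot, and variables do not carry over. Pictures are saved under pics/ and viewed, about 8 in all and at most 12, crops included, and the job is handed in when it is done.

Besides the shell and the picture viewer there is one more tool, called after "Request:" by a JSON object that holds its "name" and its "arguments". arm_command: Moves the arm, as the interface text tells. Scaled input: -1 to 1 covers 0.25 m each way for a shift and pi/2 rad each way for a turn. Its arguments: {"type":"object","properties":{"moves":{"type":"array","items":{"type":"object","properties":{"offset":{"type":"array","items":{"type":"number"}},"twist":{"type":"array","items":{"type":"number"}}}}},"gripper":{"type":"number"},"grip_force":{"type":"number"}},"required":["moves"]}

```bash
ls; mkdir -p pics
cat > h.py <<'E'
import numpy as np, cv2
from rig import get_obs, vision, job
def cam(n):
    m=vision.camera_model(n); return np.array(m["camera_matrix"]),np.array(m["extrinsics"])
def p2w(n,u,v,z):
    "pixel -> world point on plane height z"
    K,E=cam(n);R,t=E[:3,:3],E[:3,3]
    d=R.T@np.linalg.inv(K)@[u,v,1];c=-R.T@t
    return c+d*(z-c[2])/d[2]
def w2p(n,p):
    K,E=cam(n);q=K@(E[:3,:3]@np.asarray(p)+E[:3,3]);return q[:2]/q[2]
def cloud(n,dep):
    K,E=cam(n);v,u=np.mgrid[:384,:512]
    P=np.linalg.inv(K)@np.stack([u.ravel(),v.ravel(),np.ones(u.size)])*dep.ravel()
    return (E[:3,:3].T@(P-E[:3,3:])).T.reshape(384,512,3)
E
python3 - <<'E'
from h import *
print(get_obs())
for n in("top","side"):
    im,d=vision.snapshot(n);np.savez(f"{n}0.npz",im=im,d=d)
    K,E=cam(n);print(n,K[0,0],-E[:3,:3].T@E[:3,3],E[:3,:3].round(2).tolist())
    cv2.imwrite(f"pics/{n}0.png",cv2.resize(im[:,:,::-1],(800,600),interpolation=cv2.INTER_CUBIC))
E
```

```text
pics
{'time_s': 0.0, 'joints': array([ 1.12501446e+00,  1.26360781e-01, -4.05982771e-02,  1.40543216e+00,
        2.56078334e-07,  1.57083209e+00]), 'qvel': array([-6.47905958e-04,  2.45520061e-05, -2.26173638e-04,  3.28915653e-04,
       -1.56598135e-03, -8.17473081e-04]), 'tau': array([ 1.40734272e-03, -4.35915542e+01,  3.52926064e+01,  1.72762672e-02,
        1.59706115e-04,  1.45099932e-05]), 'tcp_pos': array([0.22617975, 0.47331501, 0.23054303]), 'ee_rot': array([-1.57092113,  1.56920144, -2.01673875]), 'ft_force': array([-0.60026026, -0.25605612, -0.02483219]), 'moment': array([-0.01697011, -0.00207971,  0.02691787]), 'gripper_width': 0.0856039481282932}
top 421.9786999980361 [ 0.35803814 -0.0441416   1.22523057] [[-0.08, -1.0, -0.0], [-0.97, 0.07, -0.22], [0.22, -0.01, -0.98]]
side 388.88131584810463 [0.51001418 0.84788885 0.55225173] [[-0.99, -0.11, 0.01], [-0.06, 0.46, -0.88], [0.09, -0.88, -0.47]]
```

View pics/top0.png

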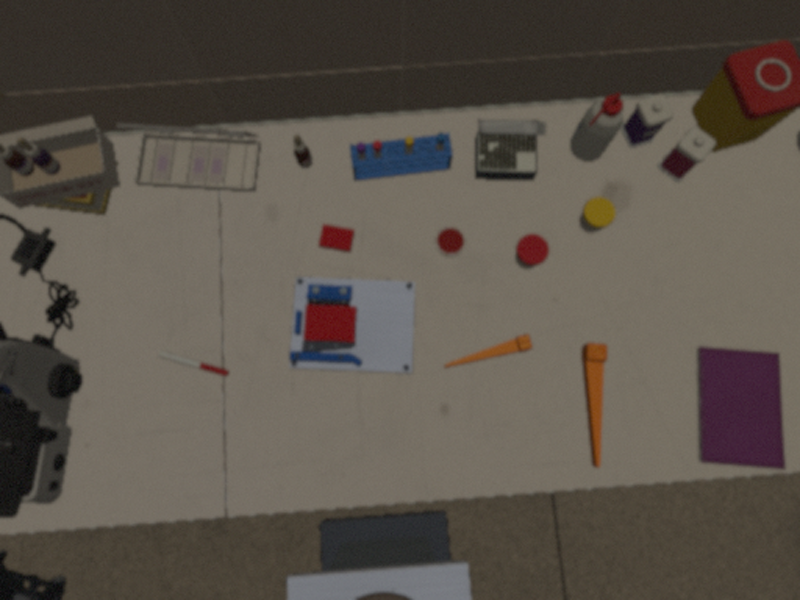

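View pics/side0.png

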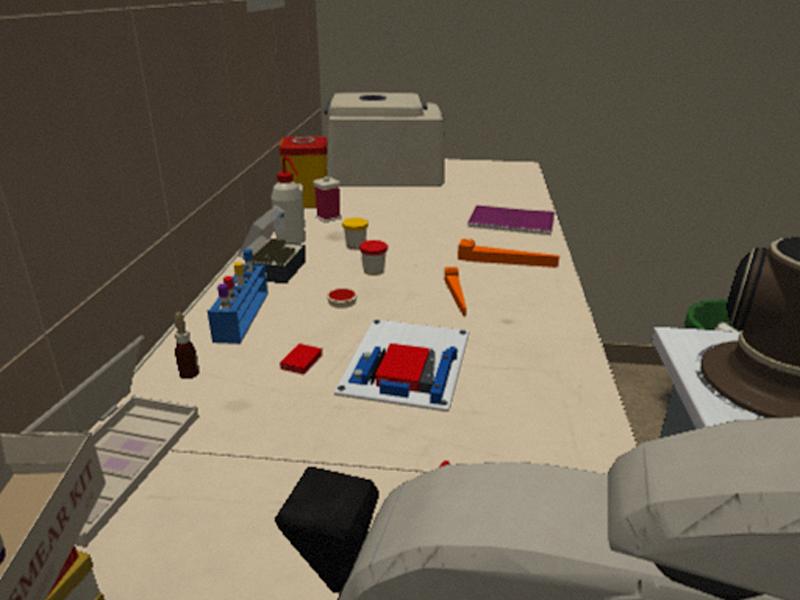

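Run:
```python
from h import *
im=np.load("top0.npz")["im"][:,:,::-1]
# top crop: cols 175-355, rows 165-245
c=im[170:245,180:350];c=cv2.resize(c,None,fx=4.6,fy=4.6,interpolation=cv2.INTER_CUBIC)
c=cv2.convertScaleAbs(c,alpha=1.5)
cv2.imwrite("pics/c0.png",c);print(c.shape)
```

```text
(345, 782, 3)
```

View pics/c0.png

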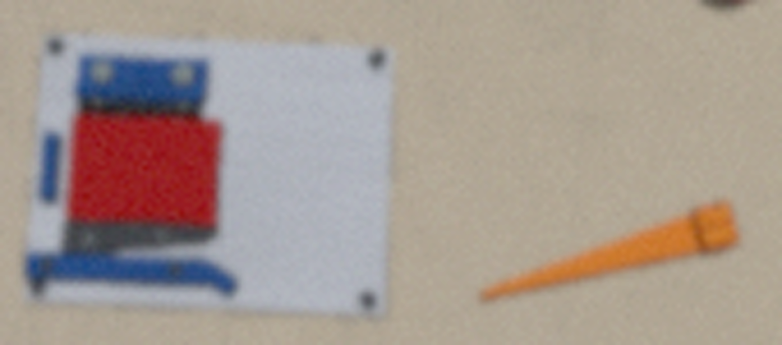

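```bash
cat >> h.py <<'E'
from scipy.optimize import minimize
def hull(m,n,pts):
    q=np.array([w2p(n,p) for p in pts]);cv2.fillConvexPoly(m,cv2.convexHull((q*16*8+60).astype(np.int32)),255,shift=4)
def wmask(n,p,z0=0.):
    x,y,a=p;c,s=np.cos(a),np.sin(a);m=np.zeros((384*8,512*8),np.uint8)
    T=lambda X,Y,Z:(x+c*X-s*Y,y+s*X+c*Y,z0+Z)
    hull(m,n,[T(X,Y,Z) for X in(-.012,.012) for Y in(-.014,.014) for Z in(0,.03)])
    hull(m,n,[T(X,Y,Z) for X,Y in((.012,.0123),(.152,.0123),(.152,.0073),(.012,-.0123)) for Z in(0,.02)])
    return cv2.resize(m,(512,384),interpolation=cv2.INTER_AREA)/255.
def wfit(im,n,p0,z0=0.,rows=(0,384),cols=(0,512)):
    h=cv2.cvtColor(im,cv2.COLOR_RGB2HSV);o=((h[...,0]>6)&(h[...,0]<16)&(h[...,1]>150)&(h[...,2]>70)).astype(float)
    w=np.zeros_like(o);w[rows[0]:rows[1],cols[0]:cols[1]]=1
    f=lambda q:(w*np.abs(wmask(n,(p0[0]+q[0]/100,p0[1]+q[1]/100,p0[2]+q[2]/10),z0)-o)).sum()
    r=minimize(f,[0,0,0],method="Nelder-Mead",options=dict(initial_simplex=[[0,0,0],[1,0,0],[0,1,0],[0,0,1]],xatol=.005,fatol=.05,maxiter=150))
    return np.array([p0[0]+r.x[0]/100,p0[1]+r.x[1]/100,p0[2]+r.x[2]/10]),r.fun,(w*o).sum()
E
cat > m1.py <<'E'
from h import *
im=np.load("top0.npz")["im"]; d=np.load("top0.npz")["d"]
P=lambda x,y,z:p2w("top",180+x/4.6-.4,170+y/4.6-.4,z)
r=lambda a:np.round(a,4)
t=P(482,296,.02);hc=P(716,226,.03);print("tip",r(t),"head",r(hc),np.linalg.norm((t-hc)[:2]))
a=np.arctan2(t[1]-hc[1],t[0]-hc[0])-.064
print(wfit(im,"top",(hc[0],hc[1],a),0,(190,245),(270,350)))
for k,q in dict(bolTL=(55,46,.01),TR=(377,60,.01),BR=(368,300,.01),BL=(38,285,.01),rail0=(30,254,.03),railm=(205,263,.03),fl_in=(237,283,.03),fl_out=(232,294,.03),
  packTL=(77,116,.03),packTR=(220,122,.03),packBR=(217,226,.03),packBL=(69,219,.03),jawR=(216,240,.028),jawL=(66,250,.028)).items(): print(k,r(P(*q)))
C=cloud("top",d)
for x,y in((145,170),(716,226),(300,180),(600,262),(120,265),(600,100)):
  print(x,y,r(C[int(170+y/4.6),int(180+x/4.6)]))
E
python3 m1.py
```

```text
tip [ 0.4947 -0.1495  0.02  ] head [ 0.5259 -0.2977  0.03  ] 0.15148030919889452
(array([ 0.52881557, -0.29697319,  1.74237851]), np.float64(134.0313725490196), np.float64(252.0))
bolTL [0.6779 0.1094 0.01  ]
TR [ 0.6527 -0.0971  0.01  ]
BR [ 0.4988 -0.0789  0.01  ]
BL [0.5239 0.1272 0.01  ]
rail0 [0.5409 0.1284 0.03  ]
railm [0.527  0.0205 0.03  ]
fl_in [0.5131 0.0016 0.03  ]
fl_out [0.5065 0.0051 0.03  ]
packTL [0.6261 0.0951 0.03  ]
packTR [0.6154 0.0056 0.03  ]
packBR [0.5495 0.0117 0.03  ]
packBL [0.561  0.1033 0.03  ]
jawR [0.5411 0.0129 0.028 ]
jawL [0.542  0.1063 0.028 ]
145 170 [0.5909 0.055  0.0252]
716 226 [ 0.5251 -0.2968  0.0304]
300 180 [ 0.5776 -0.0424  0.0086]
600 262 [ 0.5123 -0.2255  0.0165]
120 265 [0.5306 0.0724 0.0276]
600 100 [ 6.188e-01 -2.392e-01 -6.000e-04]
```

```bash
sed -i 's/h\[...,0\]>6)&(h\[...,0\]<16)&(h\[...,1\]>150)&(h\[...,2\]>70)/h[...,0]>3)\&(h[...,0]<20)\&(h[...,1]>125)\&(h[...,2]>60)/' h.py
cat > m2.py <<'E'
from h import *
im=np.load("top0.npz")["im"]; r=lambda a:np.round(a,4)
print(wfit(im,"top",(.527,-.297,1.72),0,(190,245),(270,350)), wmask("top",(.527,-.297,1.72)).sum())
B=im[...,2].astype(float)-im[...,0]   # blueness
pts=[]
for u in range(188,228):
    col=B[222:232,u]; k=int(col.argmax()); pk=col[k]; base=col[max(0,k-4):k+1].min()
    h=(pk+base)/2; j=k
    while j>0 and col[j-1]>h: j-=1
    v=222+j-1+(h-col[j-1])/(col[j]-col[j-1]) if j>0 else 222
    pts.append([u,*p2w("top",u,v,.03)[:2],pk,base])
for p in pts[::2]: print(r(p))
E
python3 m2.py
```

```text
(array([ 0.52730914, -0.29814278,  1.71600743]), np.float64(80.90980392156862), np.float64(308.0)) 389.6705882352941
[1.880e+02 5.408e-01 1.231e-01 4.300e+01 1.200e+01]
[1.900e+02 5.316e-01 1.178e-01 3.100e+01 2.200e+01]
[1.920e+02 5.381e-01 1.118e-01 5.700e+01 1.700e+01]
[1.940e+02 5.395e-01 1.060e-01 6.100e+01 7.000e+00]
[1.960e+02 5.380e-01 1.004e-01 6.400e+01 2.000e+01]
[1.98e+02 5.38e-01 9.47e-02 7.00e+01 7.00e+00]
[2.00e+02 5.37e-01 8.90e-02 6.30e+01 1.60e+01]
[2.020e+02 5.374e-01 8.330e-02 6.300e+01 6.000e+00]
[2.040e+02 5.348e-01 7.770e-02 6.300e+01 1.300e+01]
[2.060e+02 5.336e-01 7.200e-02 6.100e+01 1.200e+01]
[2.080e+02 5.332e-01 6.630e-02 6.200e+01 1.000e+01]
[2.100e+02 5.329e-01 6.060e-02 6.200e+01 1.200e+01]
[2.120e+02 5.321e-01 5.500e-02 6.000e+01 9.000e+00]
[2.140e+02 5.313e-01 4.930e-02 6.200e+01 1.000e+01]
[2.160e+02 5.303e-01 4.370e-02 4.600e+01 1.600e+01]
[2.180e+02 5.226e-01 3.840e-02 3.700e+01 2.200e+01]
[2.200e+02 5.291e-01 3.230e-02 5.400e+01 9.000e+00]
[2.220e+02 5.288e-01 2.660e-02 6.000e+01 7.000e+00]
[2.240e+02 5.269e-01 2.100e-02 6.200e+01 1.200e+01]
[2.260e+02 5.244e-01 1.550e-02 5.600e+01 1.400e+01]
```

```bash
cat >> h.py <<'E'
from scipy.spatial.transform import Rotation as Ro
def state():
    o=get_obs();M=Ro.from_euler("xyz",o["ee_rot"]).as_matrix();y=M[:,1]
    print("t",round(o["time_s"],2),"tcp",o["tcp_pos"].round(4),"x",M[:,0].round(3),"yaw_of_tool_y",round(np.arctan2(y[1],y[0]),4),"F",o["ft_force"].round(1),"w",round(o["gripper_width"],4),"q",o["joints"].round(2))
    return o
E
python3 -c "
from h import *
state()"
```

```text
t 0.1 tcp [0.2262 0.4734 0.2306] x [-0.001 -0.001 -1.   ] yaw_of_tool_y 1.125 F [-0.8  0.3  0.3] w 0.0854 q [ 1.13  0.13 -0.04  1.41  0.    1.57]
```

Request:
{"name": "arm_command", "arguments": {"moves": [{"offset": [0.301, -0.772, 0], "twist": [0, 0, -0.156]}, {"offset": [0.301, -0.772, 0], "twist": [0, 0, -0.156]}, {"offset": [0.301, -0.772, 0], "twist": [0, 0, -0.156]}, {"offset": [0.301, -0.772, 0], "twist": [0, 0, -0.156]}, {"offset": [0.301, -0.772, 0], "twist": [0, 0, -0.156]}, {"offset": [0.301, -0.772, 0], "twist": [0, 0, -0.156]}]}}

```text
time_s: 0.7
tcp_pos: [0.302, 0.2796, 0.2314]
ee_rot: [1.993, 1.57, 1.298]
ft_force: [-0.5, 0.3, 0.4]
gripper_width: 0.0852
```

Request:
{"name": "arm_command", "arguments": {"moves": [{"offset": [0.301, -0.772, 0], "twist": [0, 0, -0.156]}, {"offset": [0.301, -0.772, 0], "twist": [0, 0, -0.156]}, {"offset": [0.301, -0.772, 0], "twist": [0, 0, -0.156]}, {"offset": [0.301, -0.772, 0], "twist": [0, 0, -0.156]}, {"offset": [0.301, -0.772, 0], "twist": [0, 0, -0.156]}, {"offset": [0.301, -0.772, 0], "twist": [0, 0, -0.156]}]}}

```text
time_s: 1.3
tcp_pos: [0.3775, 0.0876, 0.231]
ee_rot: [-2.792, 1.57, 2.553]
ft_force: [-0.7, 0.1, 0.4]
gripper_width: 0.0851
```

Request:
{"name": "arm_command", "arguments": {"moves": [{"offset": [0.301, -0.772, 0], "twist": [0, 0, -0.156]}, {"offset": [0.301, -0.772, 0], "twist": [0, 0, -0.156]}, {"offset": [0.301, -0.772, 0], "twist": [0, 0, -0.156]}, {"offset": [0.301, -0.772, 0], "twist": [0, 0, -0.156]}, {"offset": [0.301, -0.772, 0], "twist": [0, 0, -0.156]}, {"offset": [0.301, -0.772, 0], "twist": [0, 0, -0.156]}]}}

```text
time_s: 1.9
tcp_pos: [0.453, -0.1044, 0.2306]
ee_rot: [-2.634, 1.569, 2.469]
ft_force: [0.1, 0.5, -0.3]
gripper_width: 0.0856
```

Request:
{"name": "arm_command", "arguments": {"moves": [{"offset": [0.301, -0.772, -0.44], "twist": [0, 0, -0.156]}, {"offset": [0.301, -0.772, -0.44], "twist": [0, 0, -0.156]}, {"offset": [0.301, -0.772, -0.44], "twist": [0, 0, -0.156]}, {"offset": [0.301, -0.772, -0.44], "twist": [0, 0, -0.156]}, {"offset": [0.301, -0.772, -0.44], "twist": [0, 0, -0.156]}, {"offset": [0.301, -0.772, -0.44], "twist": [0, 0, -0.156]}, {"offset": [0.301, -0.772, -0.44], "twist": [0, 0, -0.156]}]}}

```text
time_s: 2.6
tcp_pos: [0.5279, -0.2956, 0.1207]
ee_rot: [-2.567, 1.568, 2.293]
ft_force: [0.1, 0.3, 0.5]
gripper_width: 0.0853
```

```bash
python3 -c "
from h import *
state()
im,d=vision.snapshot('side');np.savez('side1.npz',im=im,d=d)
c=im[120:220,230:380,::-1]
cv2.imwrite('pics/s1.png',cv2.resize(c,None,fx=5,fy=5,interpolation=cv2.INTER_CUBIC))"
```

```text
t 2.6 tcp [ 0.5279 -0.2956  0.1207] x [-0.002  0.002 -1.   ] yaw_of_tool_y 0.1473 F [0.1 0.3 0.5] w 0.0853 q [-0.51  0.3  -0.07  1.21  0.    0.91]
```

View pics/s1.png

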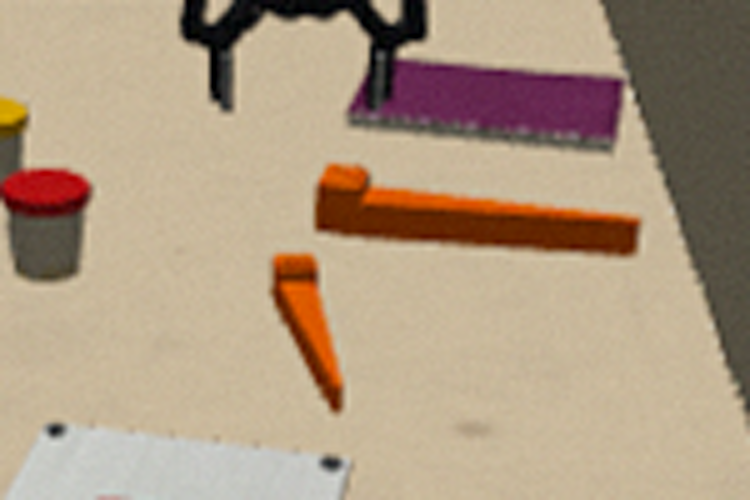

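Request:
{"name": "arm_command", "arguments": {"moves": [{"offset": [0, 0, -0.2]}, {"offset": [0, 0, -0.4]}, {"offset": [0, 0, -0.46]}, {"offset": [0, 0, -0.46]}, {"offset": [0, 0, -0.46]}]}}

```text
validation failed for argument at $.mo...
```

Request:
{"name": "arm_command", "arguments": {"moves": [{"offset": [0, 0, 0]}, {"offset": [0, 0, 0]}, {"offset": [0, 0, 0]}, {"offset": [0, 0, 0]}, {"offset": [0, 0, 0]}, {"offset": [0, 0, 0]}, {"offset": [0, 0, 0]}, {"offset": [0, 0, 0]}, {"offset": [0, 0, 0]}, {"offset": [0, 0, 0]}], "gripper": 1, "grip_force": 40}}

```text
validation failed for argument at $.mo...
```

```bash
python3 -c "
from h import *
state()"
```

```text
t 2.65 tcp [ 0.528  -0.2956  0.1217] x [-0.     0.001 -1.   ] yaw_of_tool_y 0.1477 F [-0.6  0.3 -0. ] w 0.0856 q [-0.51  0.3  -0.07  1.21  0.    0.91]
```

Request:
{"name": "arm_command", "arguments": {"moves": [{"offset": [0, -0.008, -0.2], "twist": [0, 0, 0]}, {"offset": [0, -0.008, -0.4], "twist": [0, 0, 0]}, {"offset": [0, -0.008, -0.46], "twist": [0, 0, 0]}, {"offset": [0, -0.008, -0.46], "twist": [0, 0, 0]}, {"offset": [0, -0.008, -0.46], "twist": [0, 0, 0]}]}}

```text
time_s: 3.15
tcp_pos: [0.5284, -0.2992, 0.0082]
ee_rot: [1.018, 1.569, -0.406]
ft_force: [-0.4, -1.2, 0.2]
gripper_width: 0.086
```

Request:
{"name": "arm_command", "arguments": {"moves": [{"offset": [0, 0, 0], "twist": [0, 0, 0]}, {"offset": [0, 0, 0], "twist": [0, 0, 0]}, {"offset": [0, 0, 0], "twist": [0, 0, 0]}, {"offset": [0, 0, 0], "twist": [0, 0, 0]}, {"offset": [0, 0, 0], "twist": [0, 0, 0]}, {"offset": [0, 0, 0], "twist": [0, 0, 0]}, {"offset": [0, 0, 0], "twist": [0, 0, 0]}, {"offset": [0, 0, 0], "twist": [0, 0, 0]}, {"offset": [0, 0, 0], "twist": [0, 0, 0]}, {"offset": [0, 0, 0], "twist": [0, 0, 0]}], "gripper": 1, "grip_force": 40}}

```text
time_s: 4.15
tcp_pos: [0.5278, -0.3007, 0.0072]
ee_rot: [0.946, 1.569, -0.481]
ft_force: [-0.9, 0.2, 6.2]
gripper_width: 0.0273
```

```bash
python3 -c "
from h import *
state()"
```

```text
t 4.15 tcp [ 0.5278 -0.3007  0.0072] x [ 0.001 -0.001 -1.   ] yaw_of_tool_y 0.1446 F [-0.9  0.2  6.2] w 0.0273 q [-0.52  0.36 -0.24  0.97  0.    0.91]
```

Request:
{"name": "arm_command", "arguments": {"moves": [{"offset": [0, 0, 0.1], "twist": [0, 0, 0]}, {"offset": [0, 0, 0.2], "twist": [0, 0, 0]}, {"offset": [0, 0.1, 0.2], "twist": [0, 0, -0.03]}, {"offset": [-0.01, 0.2, 0.2], "twist": [0, 0, -0.06]}, {"offset": [-0.015, 0.3, 0.2], "twist": [0, 0, -0.09]}, {"offset": [-0.02, 0.4, 0.2], "twist": [0, 0, -0.13]}, {"offset": [-0.028, 0.5, 0.2], "twist": [0, 0, -0.17]}, {"offset": [-0.028, 0.525, 0.2], "twist": [0, 0, -0.17]}, {"offset": [-0.028, 0.525, 0.2], "twist": [0, 0, -0.17]}, {"offset": [-0.028, 0.525, 0.2], "twist": [0, 0, -0.17]}]}}

```text
time_s: 5.15
tcp_pos: [0.5205, -0.1697, 0.0562]
ee_rot: [0.319, 1.57, -1.373]
ft_force: [-0.7, 0.0, -0.4]
gripper_width: 0.0273
```

```bash
python3 -c "
from h import *
o=state()
for n,(r,c) in dict(top=((160,250),(170,330)),side=((150,260),(200,330))).items():
  im,d=vision.snapshot(n);np.savez(n+'2.npz',im=im,d=d)
  k=im[r[0]:r[1],c[0]:c[1],::-1]
  cv2.imwrite(f'pics/{n}2.png',cv2.convertScaleAbs(cv2.resize(k,None,fx=4.5,fy=4.5,interpolation=cv2.INTER_CUBIC),alpha=1.4))
"
```

```text
t 5.15 tcp [ 0.5205 -0.1697  0.0562] x [ 0. -0. -1.] yaw_of_tool_y -0.1216 F [-0.7  0.  -0.4] w 0.0273 q [-0.31  0.22 -0.31  1.04 -0.    1.38]
```

View pics/top2.png

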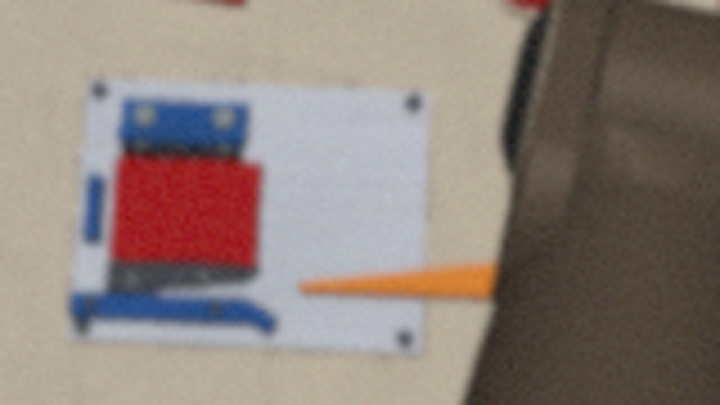

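View pics/side2.png

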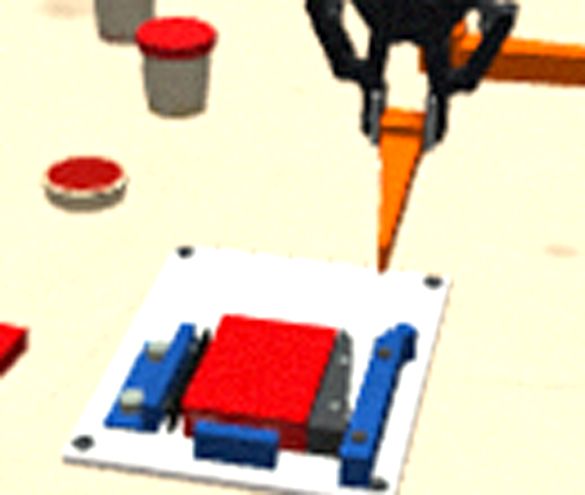

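```bash
cat > fit.py <<'E'
from h import *
import sys
M=np.array([.534,.015]);D=np.array([.121,.9927]);N=np.array([-.9927,.121])
def rep(p):
    h=p[:2];c,s=np.cos(p[2]),np.sin(p[2]);t=h+[c*.152-s*.0098,s*.152+c*.0098]
    print("head",h.round(4),"yaw",p[2].round(4),"tip",t.round(4),"| slot: tip",((t-M)@D).round(4),((t-M)@N).round(4),"head",((h-M)@D).round(4),((h-M)@N).round(4))
if __name__=="__main__":
    f,z0,hx,hy,c1=sys.argv[1],*map(float,sys.argv[2:6])
    im=np.load(f)["im"]
    p,e,n=wfit(im,"top",(hx,hy,1.4495),z0,(190,260),(200,int(c1)));print(e,n);rep(p)
E
python3 fit.py top2.npz .049 .5205 -.1675 278
python3 -c "
from h import *
for z in(.049,.059,.069):print(p2w('top',170+302/4.5-.4,160+288/4.5-.4,z).round(4))"
```

```text
30.07843137254902 165.0
head [ 0.5211 -0.1958] yaw 1.4555 tip [ 0.5288 -0.0437] | slot: tip -0.0589 -0.002 head -0.2108 -0.0127
[ 0.5306 -0.0162  0.049 ]
[ 0.5291 -0.0164  0.059 ]
[ 0.5277 -0.0167  0.069 ]
```

Request:
{"name": "arm_command", "arguments": {"moves": [{"offset": [0, 0, -0.08], "twist": [0, 0, 0]}, {"offset": [0, 0, -0.14], "twist": [0, 0, 0]}, {"offset": [0, 0, -0.16], "twist": [0, 0, 0]}, {"offset": [0, 0, -0.16], "twist": [0, 0, 0]}, {"offset": [0, 0, -0.16], "twist": [0, 0, 0]}]}}

```text
time_s: 5.75
tcp_pos: [0.5207, -0.1696, 0.0168]
ee_rot: [1.285, 1.57, -0.408]
ft_force: [-0.0, -1.1, -0.4]
gripper_width: 0.0271
```

Request:
{"name": "arm_command", "arguments": {"moves": [{"offset": [0.0037, 0.03, 0], "twist": [0, 0, 0]}, {"offset": [0.0073, 0.06, 0], "twist": [0, 0, 0]}, {"offset": [0.011, 0.09, 0], "twist": [0, 0, 0]}, {"offset": [0.0146, 0.12, 0], "twist": [0, 0, 0]}, {"offset": [0.018, 0.15, 0], "twist": [0, 0, 0]}, {"offset": [0.018, 0.15, 0], "twist": [0, 0, 0]}]}}

```text
time_s: 6.35
tcp_pos: [0.5249, -0.1304, 0.0163]
ee_rot: [-2.967, 1.571, 1.624]
ft_force: [-0.1, -0.1, -0.8]
gripper_width: 0.027
```

```bash
python3 -c "
from h import *
o=state()
for n,(r,c) in dict(top=((190,240),(180,280)),).items():
  im,d=vision.snapshot(n);np.savez(n+'3.npz',im=im,d=d)
  k=im[r[0]:r[1],c[0]:c[1],::-1]
  cv2.imwrite(f'pics/{n}3.png',cv2.convertScaleAbs(cv2.resize(k,None,fx=7,fy=7,interpolation=cv2.INTER_CUBIC),alpha=1.4))
"
```

```text
t 6.35 tcp [ 0.5249 -0.1304  0.0163] x [-0.  0. -1.] yaw_of_tool_y -0.1207 F [-0.1 -0.1 -0.8] w 0.027 q [-0.24  0.24 -0.38  0.95  0.    1.45]
```

View pics/top3.png

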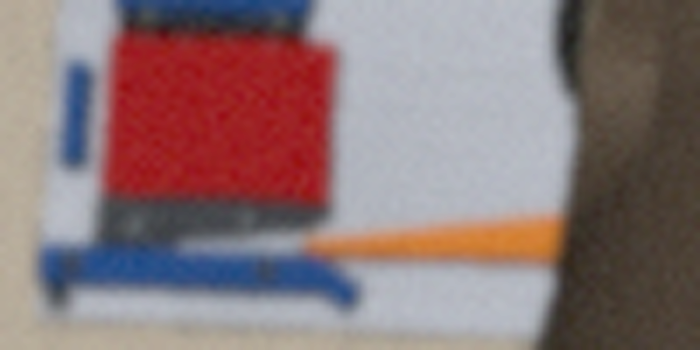

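Request:
{"name": "arm_command", "arguments": {"moves": [{"offset": [0.0037, 0.03, 0], "twist": [0, 0, 0]}, {"offset": [0.0073, 0.06, 0], "twist": [0, 0, 0]}, {"offset": [0.011, 0.09, 0], "twist": [0, 0, 0]}, {"offset": [0.0146, 0.12, 0], "twist": [0, 0, 0]}, {"offset": [0.0146, 0.12, 0], "twist": [0, 0, 0]}]}}

```text
time_s: 6.9
tcp_pos: [0.5286, -0.1006, 0.0163]
ee_rot: [-2.711, 1.571, 1.88]
ft_force: [0.7, 0.8, -0.7]
gripper_width: 0.0271
```

Request:
{"name": "arm_command", "arguments": {"moves": [{"offset": [0.0025, 0.02, 0], "twist": [0, 0, 0]}, {"offset": [0.0049, 0.04, 0], "twist": [0, 0, 0]}, {"offset": [0.0073, 0.06, 0], "twist": [0, 0, 0]}, {"offset": [0.0073, 0.06, 0], "twist": [0, 0, 0]}, {"offset": [0.0073, 0.06, 0], "twist": [0, 0, 0]}]}}

```text
time_s: 7.4
tcp_pos: [0.5303, -0.0865, 0.0163]
ee_rot: [-0.624, 1.571, -2.317]
ft_force: [-0.9, -0.6, -0.9]
gripper_width: 0.027
```

```bash
python3 -c "
from h import *
o=state()"
```

```text
t 7.4 tcp [ 0.5303 -0.0865  0.0163] x [-0. -0. -1.] yaw_of_tool_y -0.1219 F [-0.9 -0.6 -0.9] w 0.027 q [-0.16  0.24 -0.39  0.94 -0.    1.53]
```

Request:
{"name": "arm_command", "arguments": {"moves": [{"offset": [0, 0, 0], "twist": [0, 0, 0]}, {"offset": [0, 0, 0], "twist": [0, 0, 0]}, {"offset": [0, 0, 0], "twist": [0, 0, 0]}, {"offset": [0, 0, 0], "twist": [0, 0, 0]}, {"offset": [0, 0, 0], "twist": [0, 0, 0]}, {"offset": [0, 0, 0.08], "twist": [0, 0, 0]}, {"offset": [0, 0, 0.2], "twist": [0, 0, 0]}, {"offset": [-0.01, -0.07, 0.24], "twist": [0, 0, 0]}, {"offset": [-0.019, -0.16, 0.24], "twist": [0, 0, 0]}, {"offset": [-0.019, -0.16, 0.24], "twist": [0, 0, 0]}], "gripper": 0.3}}

```text
time_s: 8.4
tcp_pos: [0.5259, -0.1283, 0.0769]
ee_rot: [1.075, 1.569, -0.62]
ft_force: [0.1, 1.1, -1.1]
gripper_width: 0.0597
```

Request:
{"name": "arm_command", "arguments": {"moves": [{"offset": [0, 0, 0], "twist": [0, 0, 0]}, {"offset": [0, 0, 0], "twist": [0, 0, 0]}, {"offset": [0, 0, 0], "twist": [0, 0, 0]}, {"offset": [0, 0, 0], "twist": [0, 0, 0]}, {"offset": [0, 0, 0], "twist": [0, 0, 0]}, {"offset": [0, 0, 0], "twist": [0, 0, 0]}, {"offset": [0, 0, 0], "twist": [0, 0, 0]}, {"offset": [0, 0, 0], "twist": [0, 0, 0]}], "gripper": 1}}

```text
time_s: 9.2
tcp_pos: [0.5256, -0.1266, 0.0763]
ee_rot: [-0.388, 1.571, -2.081]
ft_force: [-0.8, 0.2, 0.2]
gripper_width: -0.0002
```

```bash
python3 -c "
from h import *
o=state()
for n,(r,c) in dict(side=((140,270),(180,330)),).items():
  im,d=vision.snapshot(n);np.savez(n+'4.npz',im=im,d=d)
  k=im[r[0]:r[1],c[0]:c[1],::-1]
  cv2.imwrite(f'pics/{n}4.png',cv2.resize(k,None,fx=4.5,fy=4.5,interpolation=cv2.INTER_CUBIC))
"
```

```text
t 9.2 tcp [ 0.5256 -0.1266  0.0763] x [-0. -0. -1.] yaw_of_tool_y -0.1222 F [-0.8  0.2  0.2] w -0.0002 q [-0.24  0.2  -0.29  1.08 -0.    1.46]
```

View pics/side4.png

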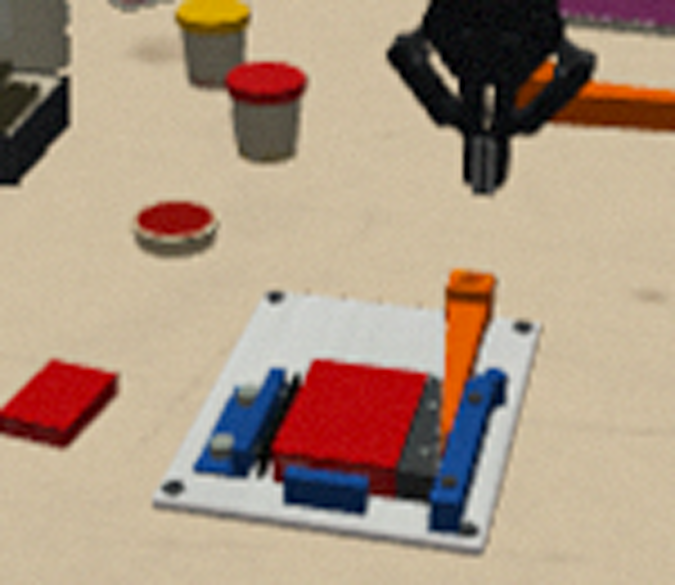

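Request:
{"name": "arm_command", "arguments": {"moves": [{"offset": [0, 0, -0.18], "twist": [0, 0, 0]}, {"offset": [0, 0, -0.256], "twist": [0, 0, 0]}, {"offset": [0.002, 0.02, -0.256], "twist": [0, 0, 0]}, {"offset": [0.0037, 0.03, -0.256], "twist": [0, 0, 0]}, {"offset": [0.006, 0.05, -0.256], "twist": [0, 0, 0]}, {"offset": [0.006, 0.05, -0.256], "twist": [0, 0, 0]}]}}

```text
time_s: 9.85
tcp_pos: [0.5283, -0.1137, 0.0138]
ee_rot: [1.533, 1.568, -0.159]
ft_force: [1.0, 0.4, -0.6]
gripper_width: -0.0005
```

Request:
{"name": "arm_command", "arguments": {"moves": [{"offset": [0.0012, 0.01, 0], "twist": [0, 0, 0]}, {"offset": [0.0025, 0.02, 0], "twist": [0, 0, 0]}, {"offset": [0.0037, 0.03, 0], "twist": [0, 0, 0]}, {"offset": [0.005, 0.04, 0], "twist": [0, 0, 0]}]}}

```text
time_s: 10.25
tcp_pos: [0.5284, -0.104, 0.0125]
ee_rot: [0.534, 1.57, -1.16]
ft_force: [0.3, -0.2, 0.7]
gripper_width: -0.0001
```

Request:
{"name": "arm_command", "arguments": {"moves": [{"offset": [0.0012, 0.01, 0], "twist": [0, 0, 0]}, {"offset": [0.0025, 0.02, 0], "twist": [0, 0, 0]}, {"offset": [0.0037, 0.03, 0], "twist": [0, 0, 0]}]}}

```text
time_s: 10.55
tcp_pos: [0.5293, -0.0966, 0.0123]
ee_rot: [-0.009, 1.57, -1.702]
ft_force: [-1.1, -1.9, 2.2]
gripper_width: 0.0001
```

```bash
python3 -c "
from h import *
o=state()"
```

```text
t 10.55 tcp [ 0.5293 -0.0966  0.0123] x [-0. -0. -1.] yaw_of_tool_y -0.1224 F [-1.1 -1.9  2.2] w 0.0001 q [-0.18  0.24 -0.39  0.94 -0.    1.51]
```

Request:
{"name": "arm_command", "arguments": {"moves": [{"offset": [0.0007, 0.006, 0], "twist": [0, 0, 0]}, {"offset": [0.0015, 0.012, 0], "twist": [0, 0, 0]}, {"offset": [0.002, 0.016, 0], "twist": [0, 0, 0]}]}}

```text
time_s: 10.85
tcp_pos: [0.5297, -0.0926, 0.0123]
ee_rot: [-0.286, 1.57, -1.979]
ft_force: [-1.2, -2.7, 1.7]
gripper_width: 0.0001
```

Request:
{"name": "arm_command", "arguments": {"moves": [{"offset": [0.0007, 0.006, 0], "twist": [0, 0, 0]}, {"offset": [0.0015, 0.012, 0], "twist": [0, 0, 0]}, {"offset": [0.002, 0.016, 0], "twist": [0, 0, 0]}]}}

```text
time_s: 11.15
tcp_pos: [0.5302, -0.0885, 0.0123]
ee_rot: [-1.219, 1.571, -2.912]
ft_force: [-0.3, -2.2, 1.6]
gripper_width: 0.0002
```

Request:
{"name": "arm_command", "arguments": {"moves": [{"offset": [0.0007, 0.006, 0], "twist": [0, 0, 0]}, {"offset": [0.0015, 0.012, 0], "twist": [0, 0, 0]}, {"offset": [0.002, 0.016, 0], "twist": [0, 0, 0]}]}}

```text
time_s: 11.45
tcp_pos: [0.5307, -0.0844, 0.0123]
ee_rot: [-1.764, 1.571, 2.826]
ft_force: [-1.3, -2.8, 1.3]
gripper_width: 0.0
```

Request:
{"name": "arm_command", "arguments": {"moves": [{"offset": [0.0007, 0.006, 0], "twist": [0, 0, 0]}, {"offset": [0.0015, 0.012, 0], "twist": [0, 0, 0]}, {"offset": [0.002, 0.016, 0], "twist": [0, 0, 0]}]}}

```text
time_s: 11.75
tcp_pos: [0.5312, -0.0804, 0.0123]
ee_rot: [-2.334, 1.571, 2.257]
ft_force: [-0.8, -2.2, 1.2]
gripper_width: 0.0
```

Request:
{"name": "arm_command", "arguments": {"moves": [{"offset": [0.0007, 0.006, 0], "twist": [0, 0, 0]}, {"offset": [0.0015, 0.012, 0], "twist": [0, 0, 0]}, {"offset": [0.002, 0.016, 0], "twist": [0, 0, 0]}]}}

```text
time_s: 12.05
tcp_pos: [0.5318, -0.0764, 0.0123]
ee_rot: [-1.738, 1.571, 2.852]
ft_force: [-0.9, -2.0, 1.3]
gripper_width: -0.0
```

Request:
{"name": "arm_command", "arguments": {"moves": [{"offset": [0.0007, 0.006, 0], "twist": [0, 0, 0]}, {"offset": [0.0013, 0.011, 0], "twist": [0, 0, 0]}]}}

```text
time_s: 12.25
tcp_pos: [0.5321, -0.0737, 0.0123]
ee_rot: [-2.066, 1.571, 2.525]
ft_force: [-2.3, -2.9, 2.2]
gripper_width: 0.0002
```

Request:
{"name": "arm_command", "arguments": {"moves": [{"offset": [0.0007, 0.006, 0], "twist": [0, 0, 0]}, {"offset": [0.0013, 0.011, 0], "twist": [0, 0, 0]}]}}

```text
time_s: 12.45
tcp_pos: [0.5324, -0.0709, 0.0123]
ee_rot: [-1.549, 1.571, 3.042]
ft_force: [-1.6, -1.2, 1.5]
gripper_width: 0.0003
```

Request:
{"name": "arm_command", "arguments": {"moves": [{"offset": [0.0007, 0.006, 0], "twist": [0, 0, 0]}, {"offset": [0.0013, 0.011, 0], "twist": [0, 0, 0]}]}}

```text
time_s: 12.65
tcp_pos: [0.5327, -0.0682, 0.0122]
ee_rot: [-1.296, 1.571, -2.988]
ft_force: [-1.8, -1.5, 1.5]
gripper_width: 0.0001
```

Request:
{"name": "arm_command", "arguments": {"moves": [{"offset": [0.0007, 0.006, 0], "twist": [0, 0, 0]}, {"offset": [0.0013, 0.011, 0], "twist": [0, 0, 0]}]}}

```text
time_s: 12.85
tcp_pos: [0.533, -0.0653, 0.0122]
ee_rot: [-2.597, 1.57, 1.993]
ft_force: [-1.4, -0.4, -0.1]
gripper_width: -0.0003
```

Request:
{"name": "arm_command", "arguments": {"moves": [{"offset": [0.0007, 0.006, 0], "twist": [0, 0, 0]}, {"offset": [0.0013, 0.011, 0], "twist": [0, 0, 0]}]}}

```text
time_s: 13.05
tcp_pos: [0.5334, -0.0626, 0.0122]
ee_rot: [-2.901, 1.571, 1.689]
ft_force: [-0.3, -0.3, 0.1]
gripper_width: -0.0003
```

Request:
{"name": "arm_command", "arguments": {"moves": [{"offset": [0.0007, 0.006, 0], "twist": [0, 0, 0]}, {"offset": [0.0013, 0.011, 0], "twist": [0, 0, 0]}]}}

```text
time_s: 13.25
tcp_pos: [0.5336, -0.0606, 0.0122]
ee_rot: [-0.095, 1.569, -1.788]
ft_force: [-1.8, -5.2, 0.1]
gripper_width: 0.0001
```

Request:
{"name": "arm_command", "arguments": {"moves": [{"offset": [0.0007, 0.006, 0], "twist": [0, 0, 0]}, {"offset": [0.0013, 0.011, 0], "twist": [0, 0, 0]}]}}

```text
time_s: 13.45
tcp_pos: [0.5338, -0.0588, 0.0123]
ee_rot: [-0.017, 1.567, -1.711]
ft_force: [-2.1, -9.3, 0.6]
gripper_width: 0.0001
```

Request:
{"name": "arm_command", "arguments": {"moves": [{"offset": [0.0005, 0.004, 0], "twist": [0, 0, 0]}, {"offset": [0.0005, 0.004, 0], "twist": [0, 0, 0]}]}}

```text
time_s: 13.65
tcp_pos: [0.5338, -0.0582, 0.0122]
ee_rot: [-0.046, 1.566, -1.74]
ft_force: [-2.5, -10.7, -0.4]
gripper_width: -0.0002
```

Request:
{"name": "arm_command", "arguments": {"moves": [{"offset": [0.0003, 0.003, 0], "twist": [0, 0, 0]}, {"offset": [0.0003, 0.003, 0], "twist": [0, 0, 0]}]}}

```text
time_s: 13.85
tcp_pos: [0.5339, -0.0579, 0.0123]
ee_rot: [-0.011, 1.566, -1.705]
ft_force: [-2.3, -10.8, 0.0]
gripper_width: -0.0001
```

Request:
{"name": "arm_command", "arguments": {"moves": [{"offset": [0.0006, 0.005, 0], "twist": [0, 0, 0]}, {"offset": [0.0006, 0.005, 0], "twist": [0, 0, 0]}]}}

```text
time_s: 14.05
tcp_pos: [0.534, -0.057, 0.0123]
ee_rot: [-0.01, 1.565, -1.705]
ft_force: [-2.2, -11.7, 0.6]
gripper_width: -0.0
```

Request:
{"name": "arm_command", "arguments": {"moves": [{"offset": [-0.003, -0.02, 0], "twist": [0, 0, 0]}, {"offset": [-0.005, -0.04, 0], "twist": [0, 0, 0]}, {"offset": [-0.005, -0.04, 0], "twist": [0, 0, 0]}]}}

```text
time_s: 14.35
tcp_pos: [0.5334, -0.0645, 0.0124]
ee_rot: [2.634, 1.57, 0.941]
ft_force: [-0.1, 0.9, -0.2]
gripper_width: 0.0001
```

Request:
{"name": "arm_command", "arguments": {"moves": [{"offset": [0.0025, 0.02, 0], "twist": [0, 0, 0]}, {"offset": [0.0035, 0.03, 0], "twist": [0, 0, 0]}, {"offset": [0.004, 0.033, 0], "twist": [0, 0, 0]}, {"offset": [0.004, 0.033, 0], "twist": [0, 0, 0]}]}}

```text
time_s: 14.75
tcp_pos: [0.5341, -0.0571, 0.0124]
ee_rot: [0.057, 1.567, -1.636]
ft_force: [0.3, -7.4, 0.3]
gripper_width: 0.0002
```

Request:
{"name": "arm_command", "arguments": {"moves": [{"offset": [0.0006, 0.005, 0], "twist": [0, 0, 0]}, {"offset": [0.0009, 0.008, 0], "twist": [0, 0, 0]}, {"offset": [0.0009, 0.008, 0], "twist": [0, 0, 0]}]}}

```text
time_s: 15.05
tcp_pos: [0.5341, -0.0569, 0.0124]
ee_rot: [0.033, 1.563, -1.662]
ft_force: [-2.0, -13.3, 1.6]
gripper_width: -0.0001
```

Request:
{"name": "arm_command", "arguments": {"moves": [{"offset": [0.0006, 0.004, 0], "twist": [0, 0, 0]}, {"offset": [0.0006, 0.004, 0], "twist": [0, 0, 0]}]}}

```text
time_s: 15.25
tcp_pos: [0.5342, -0.0563, 0.0125]
ee_rot: [0.034, 1.562, -1.661]
ft_force: [-1.8, -15.3, 1.1]
gripper_width: -0.0002
```

Request:
{"name": "arm_command", "arguments": {"moves": [{"offset": [-0.003, -0.02, 0], "twist": [0, 0, 0]}, {"offset": [-0.006, -0.05, 0], "twist": [0, 0, 0]}, {"offset": [-0.006, -0.05, 0], "twist": [0, 0, 0]}, {"offset": [-0.0035, -0.03, 0], "twist": [0, 0, 0]}, {"offset": [-0.002, -0.016, 0], "twist": [0, 0, 0]}, {"offset": [-0.001, -0.008, 0], "twist": [0, 0, 0]}, {"offset": [-0.001, -0.008, 0], "twist": [0, 0, 0]}]}}

```text
time_s: 15.95
tcp_pos: [0.5341, -0.0563, 0.0123]
ee_rot: [0.011, 1.566, -1.682]
ft_force: [-0.5, -9.1, 0.7]
gripper_width: 0.0001
```

Request:
{"name": "arm_command", "arguments": {"moves": [{"offset": [0.0005, 0.004, 0], "twist": [0, 0, 0]}, {"offset": [0.0005, 0.004, 0], "twist": [0, 0, 0]}, {"offset": [0.0005, 0.004, 0], "twist": [0, 0, 0]}]}}

```text
time_s: 16.25
tcp_pos: [0.5341, -0.0563, 0.0124]
ee_rot: [0.016, 1.565, -1.678]
ft_force: [-1.8, -11.6, 0.1]
gripper_width: -0.0004
```

Request:
{"name": "arm_command", "arguments": {"moves": [{"offset": [-0.005, -0.04, 0], "twist": [0, 0, 0]}, {"offset": [-0.02, -0.16, 0], "twist": [0, 0, 0]}, {"offset": [-0.024, -0.2, 0.1], "twist": [0, 0, 0]}, {"offset": [-0.036, -0.3, 0.3], "twist": [0, 0, 0]}, {"offset": [-0.06, -0.5, 0.5], "twist": [0, 0, 0]}, {"offset": [-0.06, -0.6, 0.6], "twist": [0, 0, 0]}, {"offset": [-0.06, -0.6, 0.6], "twist": [0, 0, 0]}, {"offset": [-0.06, -0.6, 0.6], "twist": [0, 0, 0]}]}}

```text
time_s: 17.05
tcp_pos: [0.5202, -0.2053, 0.1638]
ee_rot: [1.536, 1.568, -0.159]
ft_force: [0.3, 0.1, -1.4]
gripper_width: -0.0001
```

```bash
python3 -c "
from h import *
o=state()
out=[]
for n,(r,c) in dict(top=((160,250),(170,290)),side=((180,270),(200,320))).items():
  im,d=vision.snapshot(n)
  k=cv2.convertScaleAbs(im[r[0]:r[1],c[0]:c[1],::-1],alpha=1.4 if n=='top' else 1)
  out.append(cv2.resize(k,(400*2*k.shape[1]//240,300),interpolation=cv2.INTER_CUBIC))
cv2.imwrite('pics/f5.png',cv2.hconcat([out[0],out[1]]))
"
```

```text
t 17.05 tcp [ 0.5202 -0.2053  0.1638] x [ 0.003 -0.001 -1.   ] yaw_of_tool_y -0.1241 F [ 0.3  0.1 -1.4] w -0.0001 q [-0.38  0.2  -0.1   1.27  0.    1.32]
```

View pics/f5.png

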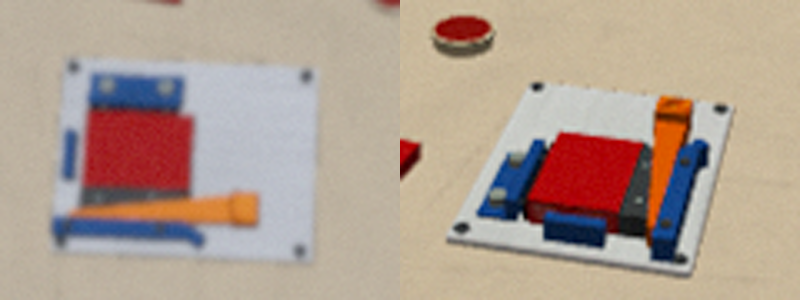

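```bash
python3 -c "
from h import *
print(job.hand_in())"
```

```text
the job is handed in; nothing more can be done
None
```

The wedge is locked in the slot and the job is handed in; no verdict was reported. The arm's clock stood at about 17 s of the 67 s allowed.

- **Insertion:** I gripped the 164 mm wedge by its head and slid its thin end about 50 mm into the slot, flat on the plate. Then I let go and pushed the back of the head with closed fingers.
- **Binding:** It slid at about 2 N until roughly 95 mm past the mouth, where it began to bind. I pushed it in three separate pushes, letting go between them, to a peak of about 15 N at an estimated 102 mm.
- **Lock check:** The last fresh push reached about 11.6–11.7 N, just under the 12 N asked for, with no measurable movement. An earlier fresh push had moved it 0.2 mm at 13.3 N and 0.6 mm more at 15.3 N. It did not spring back when released.
- **Last pictures:** They showed the wedge flat along the rail with no visible gap between jaw, pack and stop. The fingers were well clear of it.

**Not checked:**
- I could not read the clamping force directly; I inferred it from the push force and the lack of spring-back.
- An automatic position fit of the held wedge failed, so I used positions read by eye instead.
- I did not re-measure the dish, cup and marker; the arm stayed clear of all three.

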